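# Open the fuel can's safety cap and stow it in the lot tray

## Robot

A 7-joint arm with a two-finger parallel gripper is mounted at the origin on the work surface. World frame = base frame: x ahead of the robot, y to its left, z up, the work surface at z = 0. Lengths are in m, angles in rad, forces in N, time in s.
With the tool pointing down it reaches from about 0.425 to 0.875 m from the base axis. Payload 4.7 kg.
Tool frame: the origin (TCP) lies on the centre line of the jaws, within the pads' length; the fingertips stand 8 mm ahead of it and the grasp point (between the pads) lies 11 mm behind it; z points along the fingers, y is the direction in which the jaws open and shut (so a half turn about z gives the same grasp; the last joint's range is limited). The gripper opens to 87 mm and grips with 3 to 60 N. Pads are 19 mm wide; open, the fingers measure 117 mm over their backs; the gripper's body (75 mm by 190 mm) begins 51 mm behind the grasp point.
Start: joints at [1.248, 0.321, -0.07, 1.45, 0.023, 1.371, -0.057], TCP at [0.215, -0.614, 0.231] pointing down, gripper open.
Joint ranges: [-2.86, 2.86], [-0.3, 2.09], [-1.38, 1.24], [0.06, 2.45], [-1.56, 4.7], [0.09, 2.05], [-2.69, 2.69]. Speed limits (rad/s): [2.57, 2.57, 3.14, 3.14, 3.14, 3.14, 3.14].

## Interface

Orientations are given as a rotation vector (axis times angle).
In Python, from bench import ctrl, cams, workorder gives the robot as it stands. The module is installed in compiled form; this text tells all that it offers.
- The arm moves only by the tool carry_out, never from a script. Its argument "rows" is a list of rows, each an object with "offset": the shift along the tool's x, y, z in m, a list of three; "rot": the turn, a rotation vector about the tool's x, y, z in degrees, a list of three; "gripper": the opening, from 0 (shut) to 1 (fully open). In form: [{"offset": [dx, dy, dz], "rot": [rx, ry, rz], "gripper": gripper}, ...]. A call has 1 to 10 rows; each row shifts and turns the commanded pose from where the row before left it, along the tool's axes as they then stand; what a row does not reach is not made up. A row lasts 1/8 s, in which the tool goes at most 62.5 mm and 10.7 degrees, less where a joint would pass 70% of its speed; a pose out of reach is approached as far as the arm can. A call is refused whole if a number of a shift passes 0.0625 or a number of a turn 10.7, either way. A call with a gripper value outside its range is refused whole. The fingers move at their own pace and stop on an object; "grip_force" is the grip in N (left out, the last holds). Time passes only in rows, so rows that do not move let the fingers close. It gives the time, the measured TCP pose, the force and the opening at its end, in the units of the state.
- ctrl.get_state(): the state, without advancing time (a new reading comes with each control period).
- cams.get_image(name): name is "side" or "top" or "wrist"; returns a dict with "img" (480x640x3 uint8, red, green, blue), "vfov" (degrees; the focal length in pixels is half the picture's height over the tangent of half this angle, whatever the lens; pixels are square), "cx", "cy" (the principal point, pixels), "k1" (the pictures are not rectified: a ray, as slopes to the right and down, at radius r is drawn at 1 + k1 r^2 times it, then the intrinsics apply), "R" (3x3) and "t" (3): a world point X has camera coordinates R X + t. Camera axes: x right, y down, z forward; pixel columns grow to the right and rows downward; lengths in m; the calibration is good to about 2 mm. A picture is of the moment at which its call begins. There is no depth.
- workorder.close_job(): hands the job in, once; it reports no verdict.
The state is a dict: "time": time; "joint_positions": joint angles; "qd": joint speeds; "joint_torque": joint torques, N m; "position": TCP position; "tool_rot": TCP orientation; "ft_force": force on the tool from outside, world axes, zero at the start; "torque": the same for the moment, N m; "grip_width": opening from 0.0 (shut) to 1.0 (fully open).
Only numpy, scipy, OpenCV 4.12 (cv2) and the standard library are available. Lean on these libraries where they do the work, as an engineer would, in place of code of your own. Each camera call takes 0.05 s, during which the arm holds its last target.

## Task

The empty fuel can is to be shown open at the sale. First make room in the lot tray: lift the divider out of its notches, shift it over to the very next pair so that the small empty compartment becomes wider, and drop it fully home there. Then push the can's safety cap down, turn it anticlockwise, take it off the slanted neck and set it down, without dropping it, inside the widened compartment; leave the other things on the table and in the tray where they are.

Things in the scene. Friction and masses are not known exactly. Their poses are not given: they have to be found in the camera images.
- divider_tab (a point): Centre of the grip tab (36 mm along x, 8 mm thick along y, 30 mm tall) on the tray's loose steel divider, 90 g; pinch it from above, closing along y. Axes as the tray's. The plate below it is 118 x 6 mm, 21 mm tall, its top 15 mm below this point. At each end an ear 6 mm thick, underside 19 mm below this point, rests in a notch of the tray's long wall. Seated: 43 mm above the table.
- notch_next (a point): Midway between the two notches the divider must be moved to, at the height of the notch bottoms (20 mm above the table); axes as the tray's. Seated there, the tab's centre is 23 mm above this point, within 2.5 mm in y. The divider starts one pitch (36 mm) away in -y. Notches are 11 mm wide (y), 8 mm deep and open at the top, so lift at least 10 mm to shift.
- tray: Aluminium lot tray, fixed. Origin at the centre of its underside; x across (124 mm inside, 136 outside), y along (250 inside, 262 outside), z up. Floor 4 mm thick, walls 28 mm high, 6 mm thick. Each long wall has notches at y = -72, -36, 0, 36, 72 mm; the divider starts at -72. The small empty compartment is at the -y end; the other one holds two loose sockets.
- stow (a point): Centre of the floor (4 mm above the table) of the empty compartment once it has been widened: 86 mm along y (tray y from -125 to -39 mm) by 124 mm along x. Axes as the tray's. The cap may stand or lie in it any way up.
- cap_center (a point): Black safety cap, 70 g: centre of its ribbed grip part, 54 mm diameter, 30 mm tall. z is the cap's axis, out of its top; x runs along the raised rib on top and the cross-bar (40 x 10 x 5 mm) at the end of the 26 mm stem below. The stem ends in a flat foot 34 mm below this point, on which the cap can stand. Locked, this point is 24 mm out from the neck's rim and the grip part 9 mm clear of it.
- neck: Fuel can neck, 50 mm diameter, fixed, slanted 30 degrees to the can's front. Origin at the rim's centre, z outward along the axis. To free the cap push it along -z 5 to 9 mm (7 is good, 9 is the stop), keep it down, turn it 70 degrees anticlockwise seen from outside (positive about z) to a stop, then pull it out along +z; its cross-bar then lies along x, within 6 degrees. Clear after 20 mm.
- plunger (a joint): Spring plunger in the neck under the cap's foot, in m: 0 when nothing presses on it, 0.002 with the cap locked, growing as the cap is pushed in; 0.007 or more frees the cap to turn, 0.011 is fully in. The spring gives about 5 N locked and 9 N fully in. Unpushed the cap does not turn; unturned it does not pull out.
- can: Grey sheet-metal fuel can, empty, held firm on the table. Origin on the table straight below the centre of the neck's rim, which is 210 mm above it. Its front, to which the neck leans, is its -x side. Body from x = -35 to 135 mm, y = -100 to 100 mm, 150 mm tall; carrying handle across its rear top at x = 110 mm, 192 mm high.
- socket_a: Loose steel socket, 26 mm diameter, 34 mm tall, standing in the tray's full compartment; origin at its underside. To be left alone.
- socket_b: Loose steel socket, 22 mm diameter, 34 mm tall, standing in the tray's full compartment; origin at its underside. To be left alone.
- oil_jar: Glass jar, 56 mm diameter, 85 mm tall, on the middle line between can and tray; origin at its underside. To be left alone.
- torch: Black torch, a lying rod 32 mm thick, 152 mm long at most, between can and tray, nearer the robot than the jar. To be left alone.
- tin: Steel tin, 66 mm diameter, 100 mm tall, behind the jar; origin at its underside. To be left alone.
Mind the look-alikes: they are no part of the job. What is shaped like the part that bears divider_tab but pink or purple is not meant.

How it is judged:
By the outcome, as a careful person would: the job done as asked, in the order asked, and still so for the second after the job is handed in, with the robot touching nothing.
It also fails if it takes over 64 s, if anything falls off the work surface, if the arm or the gripper's body presses on something with over 40 N, if the wrist force passes 120 N, or if a joint passes its speed limit or range.

## Working session

There is one attempt and no reset: what is moved stays moved. The work goes in short steps, Python scripts to look and compute and a tool call to move; the robot and the scene stay as the last step left them, time stands still between calls to the robot, and variables do not carry over. Pictures are saved under pics/ and viewed, and the job is handed in when it is done.

Besides the shell and the picture viewer there is one more tool, called after ">>>" by a JSON object that holds its "op" and its "data". carry_out: Moves the arm, as the interface text tells. Its arguments: {"type":"object","properties":{"rows":{"type":"array"},"grip_force":{"type":"number"}},"required":["rows"]}

```bash
mkdir -p pics; ls; cat > h.py <<'E'
import numpy as np, cv2
from scipy.spatial.transform import Rotation as Ro
from bench import ctrl, cams, workorder
def shot(n,f):
    d=cams.get_image(n); cv2.imwrite(f'pics/{f}.png',d['img'][:,:,::-1]); np.save(f'pics/{f}.npy',d,allow_pickle=True); return d
def load(f): return np.load(f'pics/{f}.npy',allow_pickle=True).item()
def K(d):
    f=240/np.tan(np.radians(d['vfov'])/2); return np.array([[f,0,d['cx']],[0,f,d['cy']],[0,0,1.]])
def proj(d,X):
    X=np.atleast_2d(X); c=X@np.array(d['R']).T+np.array(d['t'])
    s=c[:,:2]/c[:,2:]; r2=(s**2).sum(1,keepdims=True); s=s*(1+d['k1']*r2)
    k=K(d); return s*k[0,0]+k[:2,2]
def ray(d,uv):
    p=cv2.undistortPoints(np.array([[uv]],float),K(d),np.array([d['k1'],0,0,0.]))[0,0]
    R=np.array(d['R']); o=-R.T@np.array(d['t']); v=R.T@np.array([p[0],p[1],1]); return o,v/np.linalg.norm(v)
def atz(d,uv,z):
    o,v=ray(d,uv); return o+v*(z-o[2])/v[2]
def tri(*l):
    A=np.zeros((3,3));b=np.zeros(3)
    for d,uv in l:
        o,v=ray(d,uv);P=np.eye(3)-np.outer(v,v);A+=P;b+=P@o
    return np.linalg.solve(A,b)
def crop(f,x0,y0,x1,y1,s,o):
    im=cv2.imread(f'pics/{f}.png')[y0:y1,x0:x1]; cv2.imwrite(f'pics/{o}.png',cv2.resize(im,None,fx=s,fy=s,interpolation=cv2.INTER_CUBIC))
E
python3 - <<'E'
from h import *
for n in ('side','top','wrist'):
    d=shot(n,n+'0'); print(n,d['vfov'],d['cx'],d['cy'],d['k1'],np.round(-np.array(d['R']).T@d['t'],3))
print(ctrl.get_state())
E
```

```text
pics
side 47.73504179075702 323.9724223700066 239.82618946165402 -0.04675426887146919 [0.249 0.821 0.784]
top 51.08607079767761 301.5345372008525 243.70485516234362 -0.031478631575740726 [0.394 0.026 1.226]
wrist 63.58001360071797 321.0537069464934 244.74196061188928 -0.0501505177689907 [ 0.284 -0.589  0.384]
{'time': 0.15, 'joint_positions': array([ 1.24811428,  0.32164602, -0.07008337,  1.45135646,  0.02262339,
        1.37081326, -0.05690424]), 'qd': array([-9.40596391e-05, -2.31036822e-03,  3.49692862e-04, -6.66179645e-04,
        3.60826231e-04, -9.97525333e-04, -3.09825165e-04]), 'joint_torque': array([-4.15520326e-04, -4.91796720e+01, -4.04696781e-01, -3.12876070e+01,
       -6.38981815e-02,  4.03877604e-02,  1.01335600e-04]), 'position': array([ 0.21461184, -0.61313127,  0.22973635]), 'tool_rot': array([-3.09577646e+00, -5.26320790e-01,  5.45107572e-04]), 'ft_force': array([0.25324877, 0.21196512, 0.25262611]), 'torque': array([-0.01065231, -0.01323117,  0.00327135]), 'grip_width': 0.9951159856491264}
```

View pics/side0.png

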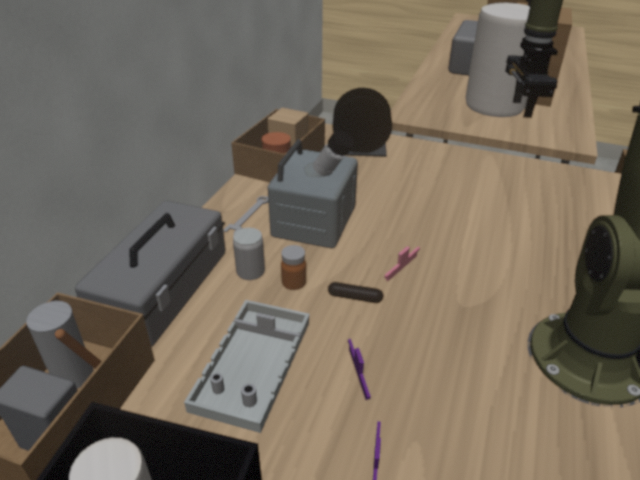

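View pics/top0.png

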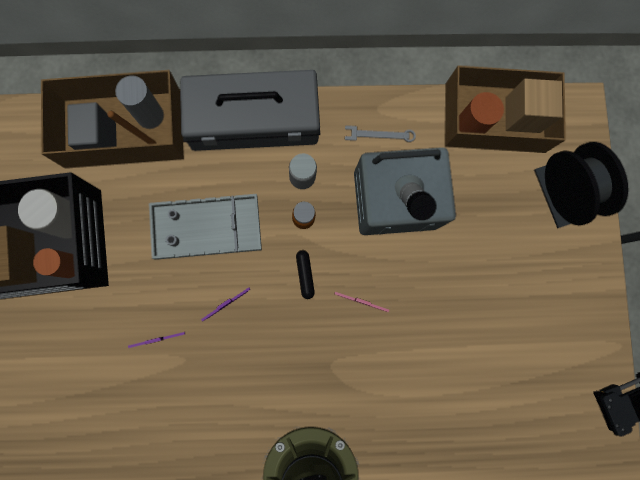

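View pics/wrist0.png

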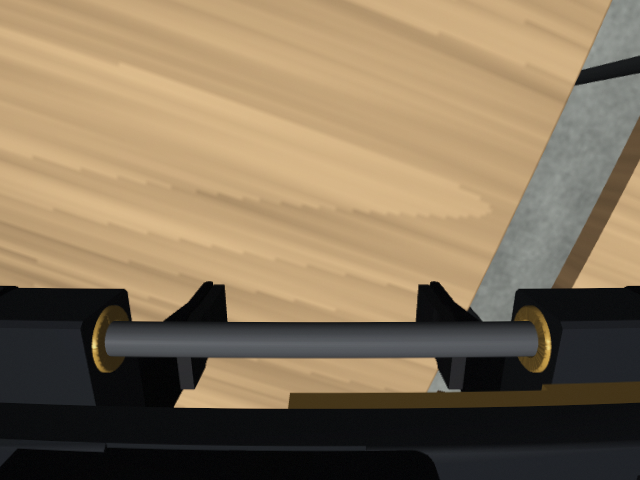

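The top view shows the tray at about (205,227) with a grey divider at (235,225). The can is at (405,190) and its cap at (421,206). The purple plates at (226,304) and (157,340) and the pink one at (362,301) are decoys lying on the table. I'll enlarge the candidates.

```bash
python3 - <<'E'
from h import *
crop('top0',140,185,270,270,6,'c1'); crop('top0',345,140,465,240,6,'c2'); crop('side0',180,290,320,430,5,'c3'); crop('side0',260,110,370,250,5,'c4')
E
```

```text
(no output)
```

View pics/c1.png

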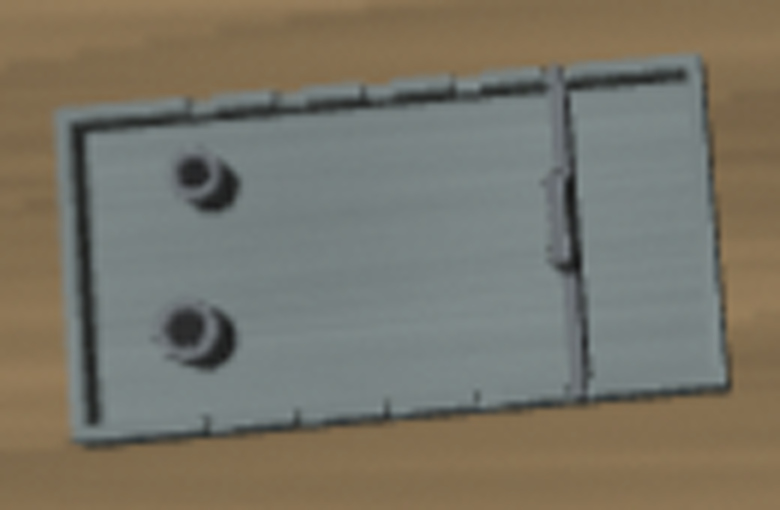

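View pics/c2.png

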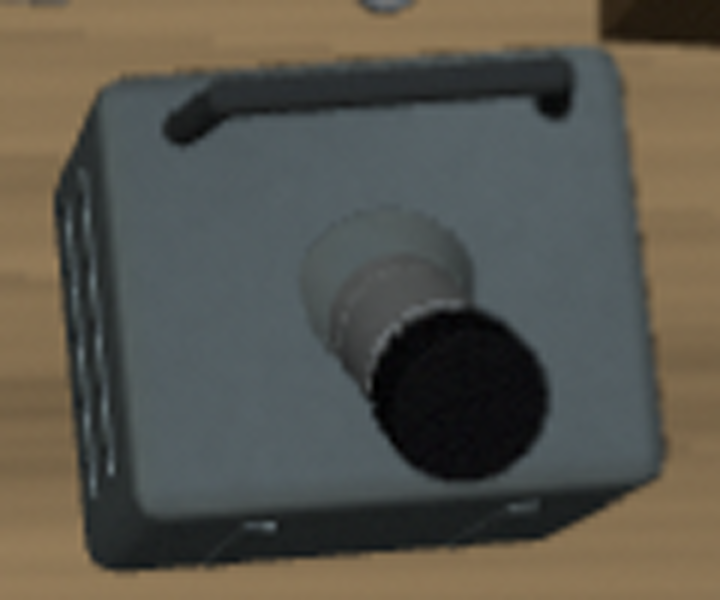

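View pics/c3.png

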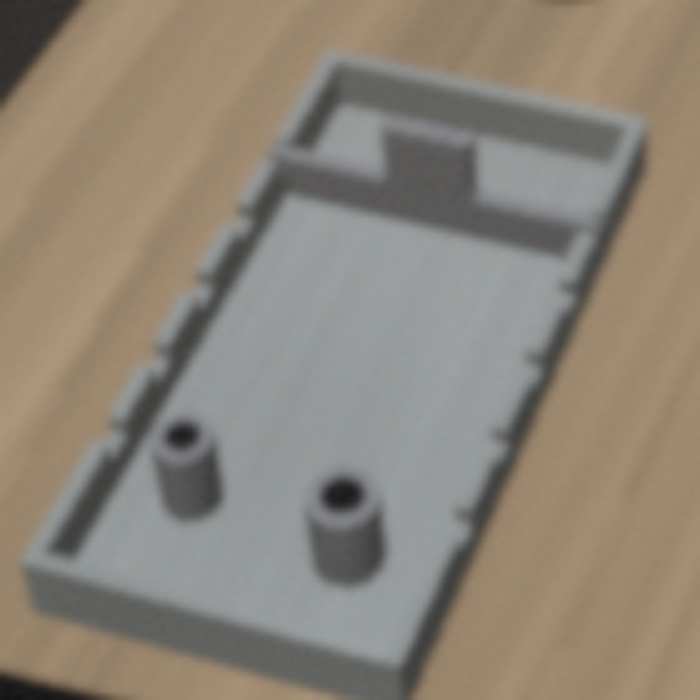

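View pics/c4.png

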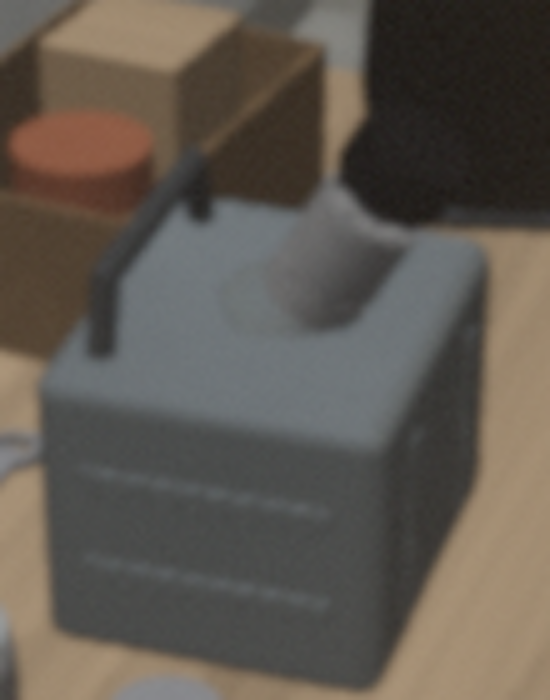

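Grey steel divider with tab at (234,222) in the tray is the one meant; the purple and pink plates lie loose on the table. Next I'll fit the tray and can poses.

```bash
cat >> h.py <<'E'
def fit(pts,x0):
    from scipy.optimize import least_squares
    def W(p,X):
        c,s=np.cos(p[2]),np.sin(p[2]); return np.array([p[0]+c*X[0]-s*X[1],p[1]+s*X[0]+c*X[1],X[2]])
    g=lambda p: np.concatenate([proj(d,W(p,np.array(X,float)))[0]-uv for d,uv,X in pts])
    r=least_squares(g,x0,loss='soft_l1'); return r.x, r.fun.reshape(-1,2) if False else g(r.x).reshape(-1,2)
def un(u,v,x0,y0,s): return np.array([x0+(u+.5)/s-.5,y0+(v+.5)/s-.5])
E
python3 - <<'E'
from h import *
t=load('top0');s=load('side0')
a=lambda u,v:(t,un(u,v,140,185,6)); b=lambda u,v:(s,un(u,v,180,290,5))
z=.028
P=[(*a(60,110),(.068,.131,z)),(*a(703,57),(.068,-.131,z)),(*a(730,386),(-.068,-.131,z)),(*a(75,441),(-.068,.131,z)),
(*b(333,55),(.068,-.131,z)),(*b(648,122),(-.068,-.131,z)),(*b(25,562),(.068,.131,z)),(*b(406,675),(-.068,.131,z))]
p,r=fit(P,[.45,.25,0]); print('tray',p.round(4),'\n',r.round(1))
a=lambda u,v:(t,un(u,v,345,140,6)); b=lambda u,v:(s,un(u,v,260,110,5))
z=.15
P=[(*a(100,80),(.135,.1,z)),(*a(617,45),(.135,-.1,z)),(*a(665,482),(-.035,-.1,z)),(*a(138,520),(-.035,.1,z)),
(*b(40,388),(.135,.1,z)),(*b(382,450),(-.035,.1,z)),(*b(490,243),(-.035,-.1,z))]
p,r=fit(P,[.55,-.2,0]); print('can',p.round(4),'\n',r.round(1))
c=np.cos(p[2]);si=np.sin(p[2])
cap=np.array([p[0]-.012*c,p[1]-.012*si,.2308]); print(cap, proj(t,cap),proj(s,cap), un(460,393,345,140,6))
print(proj(t,cap+.015*np.array([-.5*c,-.5*si,.866])))
for q in([.41,.09],):print(0)
# stuff: socket tops, jar
E
```

```text
tray [0.5923 0.2387 0.0625] 
 [[-1.1 -0. ]
 [-0.6 -0.3]
 [-0.7  0.2]
 [-0.8  0.5]
 [ 0.  -1.3]
 [ 0.8 -0.7]
 [ 0.1 -0.1]
 [-0.2 -1.8]]
can [ 0.6005 -0.2308  0.0488] 
 [[-2.8 -1.2]
 [ 0.  -1.3]
 [ 0.8  0.8]
 [-2.1  1. ]
 [-2.9 -1.5]
 [ 1.1 -1.3]
 [ 2.1 -1.2]]
[ 0.58850277 -0.2314097   0.2308    ] [[419.05065977 206.27014014]] [[340.56662696 143.46698088]] [421.25       205.08333333]
[[421.04117666 208.65975607]]
0
```

```bash
cat >> h.py <<'E'
def goal(pos,ax,az):
    """pos TCP goal, ax wanted tool x (approx), az wanted tool z"""
    s=ctrl.get_state(); R0=Ro.from_rotvec(s['tool_rot']); az=np.array(az,float)/np.linalg.norm(az)
    ax=np.array(ax,float); ax-=az*(ax@az); ax/=np.linalg.norm(ax)
    R1=Ro.from_matrix(np.c_[ax,np.cross(az,ax),az]); d=np.array(pos)-s['position']
    print('t',round(s['time'],2),'pos',s['position'].round(4),'F',s['ft_force'].round(1),'grip',round(s['grip_width'],3),'q',s['joint_positions'].round(2))
    print('rot deg (tool)',np.degrees((R0.inv()*R1).as_rotvec()).round(2))
    print('shift in present axes',R0.inv().apply(d).round(4),'after-rot axes',R1.inv().apply(d).round(4))
TRAY=np.array([.5923,.2387,.0625])
def tray(x,y,z,T=None):
    T=TRAY if T is None else T
    c,s=np.cos(T[2]),np.sin(T[2]); return np.array([T[0]+c*x-s*y,T[1]+s*x+c*y,z])
E
python3 - <<'E'
from h import *
d=load('wrist0'); s=ctrl.get_state(); R=Ro.from_rotvec(s['tool_rot'])
for q in [(0,0,0),(0,0,.1),(.1,0,.1),(.05,0,.19),(-.05,0,.19),(.1,0,.15)]: print(q,proj(d,s['position']+R.apply(q)))
yw=TRAY[2]; ax=[np.cos(yw),np.sin(yw),0]
print(tray(-.08,-.072,.2)); goal(tray(-.08,-.072,.2),ax,[0,0,-1])
E
```

```text
(0, 0, 0) [[320.4913248  313.19944011]]
(0, 0, 0.1) [[320.91290621 249.40106419]]
(0.1, 0, 0.1) [[321.0510315   94.54274997]]
(0.05, 0, 0.19) [[321.15085267 165.95394669]]
(-0.05, 0, 0.19) [[321.04349234 273.74913592]]
(0.1, 0, 0.15) [[321.15145716 101.80310952]]
[0.51695327 0.16184383 0.2       ]
t 0.15 pos [ 0.2146 -0.6131  0.2297] F [0.3 0.2 0.3] grip 0.995 q [ 1.25  0.32 -0.07  1.45  0.02  1.37 -0.06]
rot deg (tool) [-0.08  0.02 15.72]
shift in present axes [ 0.5415 -0.6315  0.0306] after-rot axes [ 0.3502 -0.7546  0.0297]
```

>>> {"op": "carry_out", "data": {"rows": [{"offset": [0, 0, 0], "rot": [0, 0, 7.86], "gripper": 1}, {"offset": [0, 0, 0], "rot": [0, 0, 7.86], "gripper": 1}, {"offset": [0.028, -0.05, 0], "rot": [0, 0, 0], "gripper": 1}, {"offset": [0.028, -0.05, 0], "rot": [0, 0, 0], "gripper": 1}, {"offset": [0.028, -0.05, 0], "rot": [0, 0, 0], "gripper": 1}, {"offset": [0.028, -0.05, 0], "rot": [0, 0, 0], "gripper": 1}, {"offset": [0.028, -0.05, 0], "rot": [0, 0, 0], "gripper": 1}, {"offset": [0.028, -0.05, 0], "rot": [0, 0, 0], "gripper": 1}, {"offset": [0.028, -0.05, 0], "rot": [0, 0, 0], "gripper": 1}, {"offset": [0.028, -0.05, 0], "rot": [0, 0, 0], "gripper": 1}]}}

```text
time: 1.4
position: [0.4138, -0.1985, 0.2305]
tool_rot: [3.14, 0.098, 0.0]
ft_force: [0.6, -1.0, -0.0]
grip_width: 0.997
```

>>> {"op": "carry_out", "data": {"rows": [{"offset": [0.029, -0.05, 0], "rot": [0, 0, 0], "gripper": 1}, {"offset": [0.029, -0.05, 0], "rot": [0, 0, 0], "gripper": 1}, {"offset": [0.029, -0.05, 0], "rot": [0, 0, 0], "gripper": 1}, {"offset": [0.029, -0.05, 0], "rot": [0, 0, 0], "gripper": 1}, {"offset": [0.029, -0.05, 0], "rot": [0, 0, 0], "gripper": 1}, {"offset": [0.029, -0.05, 0.01], "rot": [0, 0, 0], "gripper": 1}, {"offset": [0.029, -0.05, 0.02], "rot": [0, 0, 0], "gripper": 1}, {"offset": [0, 0, 0], "rot": [0, 0, 0], "gripper": 1}]}}

```text
time: 2.4
position: [0.5924, 0.1674, 0.1973]
tool_rot: [-3.136, -0.111, 0.009]
ft_force: [-1.1, 0.3, -0.5]
grip_width: 1.002
```

```bash
python3 - <<'E'
from h import *
shot('wrist','wrist1')
yw=TRAY[2]; ax=[np.cos(yw),np.sin(yw),0]
goal(tray(0,-.072,.2),ax,[0,0,-1])
E
```

```text
t 2.45 pos [0.593  0.1641 0.1985] F [ 0.4 -0.4  0.6] grip 1.007 q [ 0.29  0.36 -0.76  1.56  0.25  1.33 -2.  ]
rot deg (tool) [-0.09  0.23  0.25]
shift in present axes [ 0.004  -0.0025 -0.0015] after-rot axes [ 0.004  -0.0025 -0.0015]
```

View pics/wrist1.png

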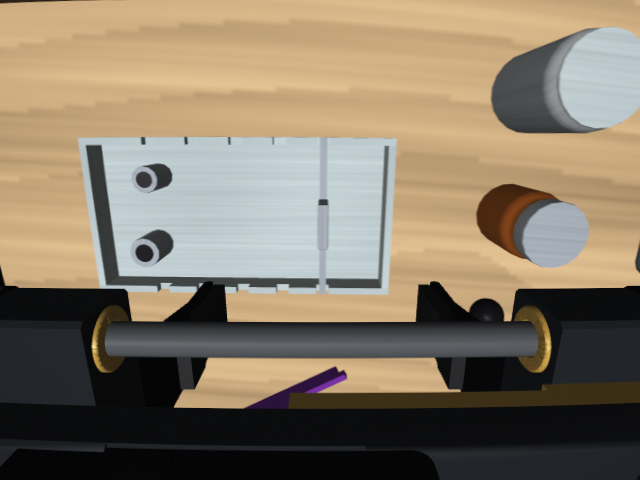

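```bash
python3 - <<'E'
from h import *
crop('wrist1',260,125,410,305,4,'c5')
E
```

```text
(no output)
```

View pics/c5.png

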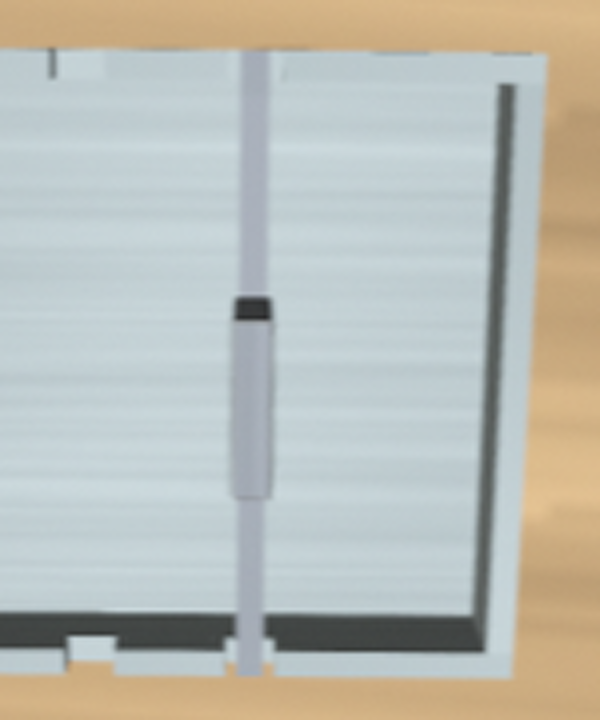

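```bash
python3 - <<'E'
from h import *
d=load('wrist1'); e=lambda u,v:un(u,v,260,125,4)
tab=atz(d,e(252,408),.058); print('tab',tab, 'ends',atz(d,e(253,320),.058),atz(d,e(251,497),.058))
z=.028
P=[(d,e(548,54),(.068,-.131,z)),(d,e(513,678),(-.068,-.131,z)),(d,np.array([79.5,138.5]),(.068,.131,z)),(d,np.array([103,294]),(-.068,.131,z))]
p,r=fit(P,TRAY); print('tray',p.round(4),'\n',r.round(1))
for T in (TRAY,p): print(tray(0,-.072,.05,T), tray(0,-.036,.05,T))
# plate ends at z .028
print('plate ends',atz(d,e(254,52),.028),atz(d,e(249,675),.028))
# notch centers at z=.028 top edges
print('notch',atz(d,e(91,665),.028),atz(d,e(77.5,52),.028))
yw=p[2]; goal([tab[0],tab[1],.2],[np.cos(yw),np.sin(yw),0],[0,0,-1])
E
```

```text
tab [0.59867502 0.16727554 0.058     ] ends [0.61594025 0.16833897 0.058     ] [0.58066079 0.16616336 0.058     ]
tray [0.5924 0.2382 0.0693] 
 [[ 0.3  0.1]
 [ 0.8  0.1]
 [-0.6  1. ]
 [-0.4 -1.8]]
[0.59679707 0.16684058 0.05      ] [0.59454854 0.20277029 0.05      ]
[0.59742209 0.16633337 0.05      ] [0.59493083 0.20224707 0.05      ]
plate ends [0.66539379 0.17176794 0.028     ] [0.53007885 0.16301119 0.028     ]
notch [0.52985407 0.19867074 0.028     ] [0.66289081 0.20739802 0.028     ]
t 2.45 pos [0.593  0.1641 0.1985] F [ 0.4 -0.4  0.6] grip 1.007 q [ 0.29  0.36 -0.76  1.56  0.25  1.33 -2.  ]
rot deg (tool) [-0.09  0.23 -0.13]
shift in present axes [ 0.0059 -0.0028 -0.0015] after-rot axes [ 0.0059 -0.0028 -0.0015]
```

>>> {"op": "carry_out", "data": {"rows": [{"offset": [0.006, -0.003, 0.03], "rot": [0, 0, 0], "gripper": 0.4}, {"offset": [0, 0, 0.05], "rot": [0, 0, 0], "gripper": 0.4}, {"offset": [0, 0, 0.045], "rot": [0, 0, 0], "gripper": 0.4}, {"offset": [0, 0, 0.025], "rot": [0, 0, 0], "gripper": 0.4}, {"offset": [0, 0, 0.01], "rot": [0, 0, 0], "gripper": 0.4}, {"offset": [0, 0, 0], "rot": [0, 0, 0], "gripper": 0.4}, {"offset": [0, 0, 0], "rot": [0, 0, 0], "gripper": 0.4}], "grip_force": 20}}

```text
time: 3.32
position: [0.6011, 0.1649, 0.0423]
tool_rot: [-3.14, -0.097, -0.004]
ft_force: [0.2, -0.6, -0.6]
grip_width: 0.408
```

```bash
sed -i 's/^TRAY=.*/TRAY=np.array([.5924,.2384,.0655])/' h.py; python3 - <<'E'
from h import *
shot('wrist','wrist2'); yw=TRAY[2]; goal([.5983,.1672,.038],[np.cos(yw),np.sin(yw),0],[0,0,-1])
E
```

```text
t 3.38 pos [0.6011 0.1651 0.0422] F [ 0.3  1.  -0.6] grip 0.411 q [ 0.24  0.52 -0.69  1.7   0.37  1.06 -2.09]
rot deg (tool) [-0.   -0.16 -0.2 ]
shift in present axes [-0.0027 -0.0023  0.0042] after-rot axes [-0.0026 -0.0023  0.0042]
```

View pics/wrist2.png

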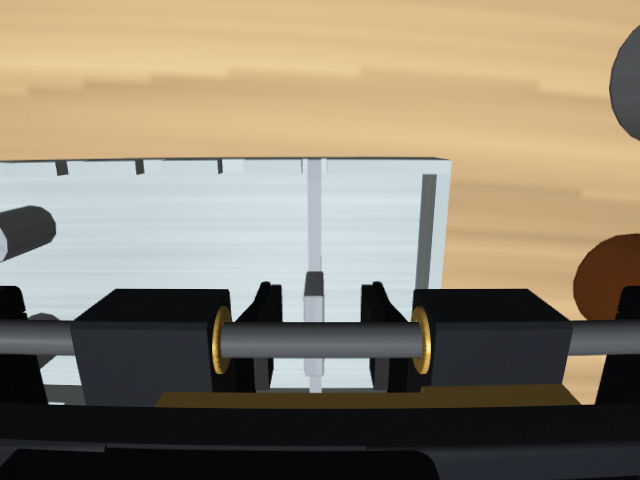

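Tab (u≈314) sits a little left of the finger centre (u≈322), which agrees with the computed −2.3 mm in tool y. I'll correct that and grip.

>>> {"op": "carry_out", "data": {"rows": [{"offset": [-0.0025, -0.0023, 0.004], "rot": [0, 0, 0], "gripper": 0.4}, {"offset": [0, 0, 0], "rot": [0, 0, 0], "gripper": 0.4}, {"offset": [0, 0, 0], "rot": [0, 0, 0], "gripper": 0}, {"offset": [0, 0, 0], "rot": [0, 0, 0], "gripper": 0}, {"offset": [0, 0, 0], "rot": [0, 0, 0], "gripper": 0}, {"offset": [0, 0, 0], "rot": [0, 0, 0], "gripper": 0}], "grip_force": 20}}

```text
time: 4.12
position: [0.5974, 0.1672, 0.0365]
tool_rot: [-3.14, -0.098, -0.0]
ft_force: [-0.6, 0.4, -0.0]
grip_width: 0.091
```

```bash
python3 - <<'E'
from h import *
yw=TRAY[2]; goal([.5983,.1672,.038],[np.cos(yw),np.sin(yw),0],[0,0,-1])
E
```

```text
t 4.12 pos [0.5974 0.1672 0.0365] F [-0.6  0.4 -0. ] grip 0.091 q [ 0.23  0.52 -0.69  1.71  0.37  1.05 -2.09]
rot deg (tool) [-0.   -0.   -0.18]
shift in present axes [ 0.0009  0.0001 -0.0015] after-rot axes [ 0.0009  0.0001 -0.0015]
```

>>> {"op": "carry_out", "data": {"rows": [{"offset": [0, 0, -0.01], "rot": [0, 0, 0], "gripper": 0}, {"offset": [0, 0, -0.015], "rot": [0, 0, 0], "gripper": 0}, {"offset": [0, -0.018, 0], "rot": [0, 0, 0], "gripper": 0}, {"offset": [0, -0.018, 0], "rot": [0, 0, 0], "gripper": 0}, {"offset": [0, 0, 0], "rot": [0, 0, 0], "gripper": 0}, {"offset": [0, 0, 0], "rot": [0, 0, 0], "gripper": 0}]}}

```text
time: 4.88
position: [0.5947, 0.2032, 0.061]
tool_rot: [3.139, 0.099, -0.001]
ft_force: [-0.4, -0.9, -1.0]
grip_width: 0.091
```

```bash
python3 - <<'E'
from h import *
shot('wrist','wrist3'); yw=TRAY[2]; p=np.array([.5974,.1672,.0615])+.036*np.array([-np.sin(yw),np.cos(yw),0]);goal(p,[np.cos(yw),np.sin(yw),0],[0,0,-1])
shot('side','side3'); crop('side3',180,280,340,440,4,'c6')
E
```

```text
t 4.92 pos [0.5949 0.2026 0.061 ] F [ 0.5 -1.1 -0.9] grip 0.091 q [ 0.18  0.51 -0.71  1.67  0.36  1.1  -2.14]
rot deg (tool) [ 0.05  0.05 -0.18]
shift in present axes [ 0.0002 -0.0006 -0.0005] after-rot axes [ 0.0002 -0.0006 -0.0005]
```

View pics/wrist3.png

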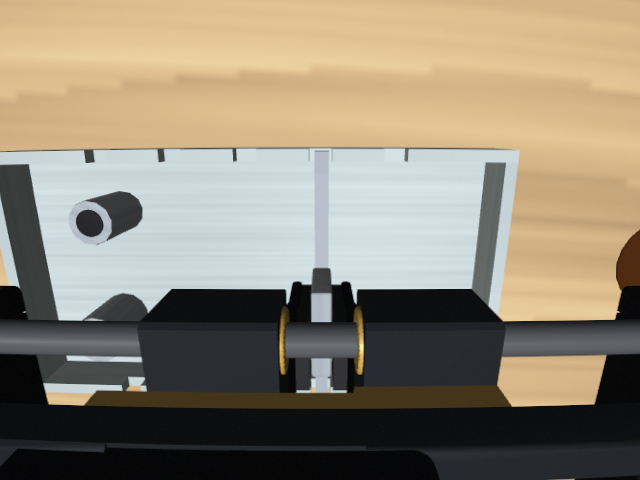

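View pics/c6.png

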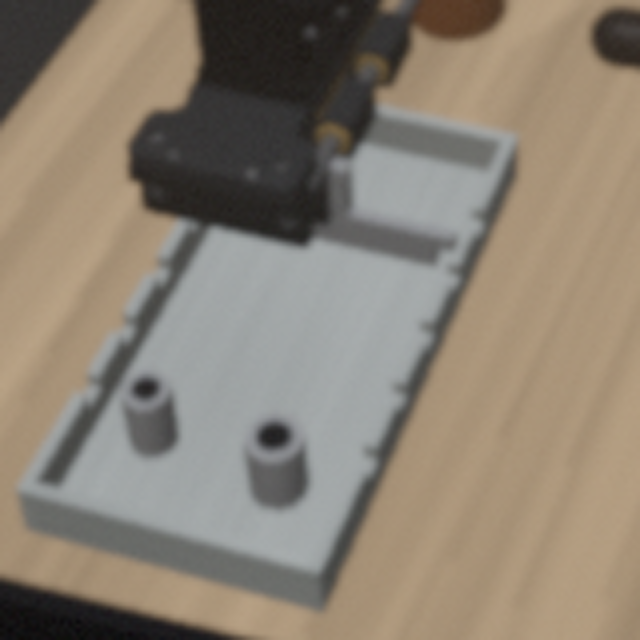

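The wrist view shows the plate end (u≈321) centred over the notch (u 310–332), one pitch over, with the old notch free at u≈406. I'll lower it by 25 mm.

>>> {"op": "carry_out", "data": {"rows": [{"offset": [0, -0.0003, 0.008], "rot": [0, 0, 0], "gripper": 0}, {"offset": [0, 0, 0.008], "rot": [0, 0, 0], "gripper": 0}, {"offset": [0, 0, 0.005], "rot": [0, 0, 0], "gripper": 0}, {"offset": [0, 0, 0.0035], "rot": [0, 0, 0], "gripper": 0}, {"offset": [0, 0, 0], "rot": [0, 0, 0], "gripper": 0}, {"offset": [0, 0, 0], "rot": [0, 0, 0], "gripper": 0}]}}

```text
time: 5.72
position: [0.5952, 0.2035, 0.0371]
tool_rot: [-3.14, -0.098, -0.001]
ft_force: [0.4, 0.1, -1.0]
grip_width: 0.086
```

```bash
python3 - <<'E'
from h import *
yw=TRAY[2]; p=np.array([.5974,.1672,.0365])+.036*np.array([-np.sin(yw),np.cos(yw),0]);goal(p,[np.cos(yw),np.sin(yw),0],[0,0,-1])
shot('wrist','wrist4')
E
```

```text
t 5.72 pos [0.5952 0.2035 0.0371] F [ 0.4  0.1 -1. ] grip 0.086 q [ 0.17  0.54 -0.7   1.69  0.39  1.06 -2.15]
rot deg (tool) [-0.   -0.02 -0.17]
shift in present axes [-0.0002  0.0004  0.0006] after-rot axes [-0.0002  0.0004  0.0006]
```

View pics/wrist4.png

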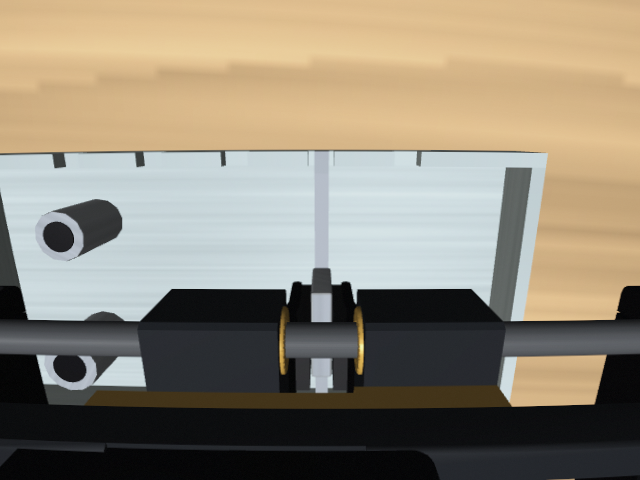

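>>> {"op": "carry_out", "data": {"rows": [{"offset": [0, 0, 0.0015], "rot": [0, 0, 0], "gripper": 0}, {"offset": [0, 0, 0.0005], "rot": [0, 0, 0], "gripper": 0}, {"offset": [0, 0, 0], "rot": [0, 0, 0], "gripper": 0}]}}

```text
time: 6.15
position: [0.5954, 0.2035, 0.0365]
tool_rot: [3.14, 0.098, 0.001]
ft_force: [-2.9, -1.7, 6.6]
grip_width: 0.088
```

>>> {"op": "carry_out", "data": {"rows": [{"offset": [0, 0, 0], "rot": [0, 0, 0], "gripper": 0.4}, {"offset": [0, 0, 0], "rot": [0, 0, 0], "gripper": 0.4}, {"offset": [0, 0, 0], "rot": [0, 0, 0], "gripper": 0.4}, {"offset": [0, 0, -0.02], "rot": [0, 0, 0], "gripper": 0.4}, {"offset": [0, 0, -0.06], "rot": [0, 0, 0], "gripper": 0.4}, {"offset": [0, 0, -0.06], "rot": [0, 0, 0], "gripper": 1}, {"offset": [0, 0, -0.04], "rot": [0, 0, 0], "gripper": 1}, {"offset": [0, 0, -0.02], "rot": [0, 0, 0], "gripper": 1}, {"offset": [0, 0, 0], "rot": [0, 0, 0], "gripper": 1}]}}

```text
time: 7.28
position: [0.5955, 0.2038, 0.2364]
tool_rot: [-3.14, -0.098, -0.004]
ft_force: [0.2, -0.4, 0.5]
grip_width: 0.769
```

```bash
python3 - <<'E'
from h import *
shot('wrist','wrist5');shot('side','side5'); crop('side5',180,290,320,430,5,'c7')
c=np.cos(.0488);s=np.sin(.0488); az=[.5*c,.5*s,-.866]
goal([.5885+.1*-.5*c,-.2314-.05*s,.2308+.0866+.0],[c,s,0],az)
E
```

```text
t 7.38 pos [0.5943 0.2029 0.2333] F [ 0.6 -0.5 -0.7] grip 0.861 q [ 0.23  0.37 -0.77  1.48  0.26  1.4  -2.06]
rot deg (tool) [-0.16 30.15  0.77]
shift in present axes [-0.0831  0.4325 -0.0836] after-rot axes [-0.0246  0.4335 -0.1113]
```

View pics/wrist5.png

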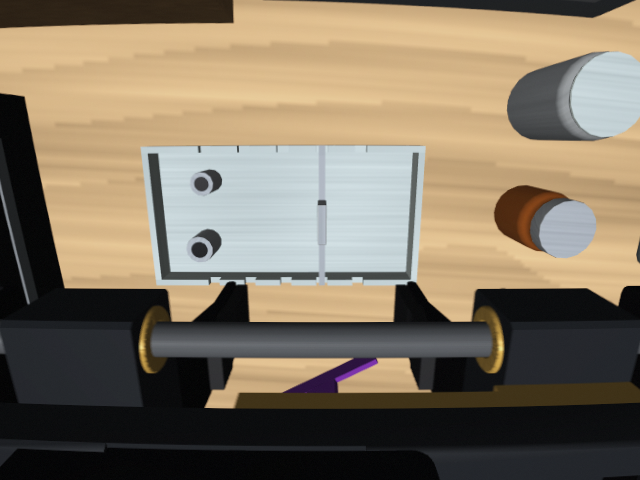

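View pics/c7.png

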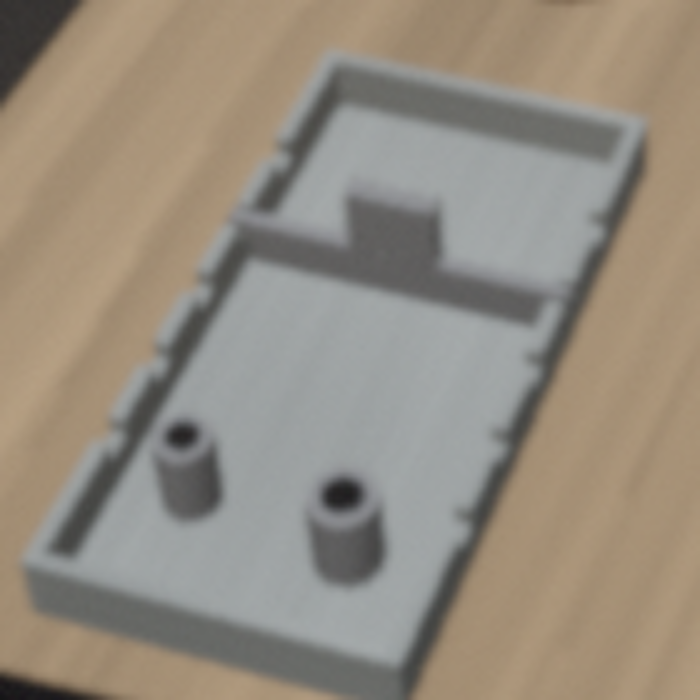

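The divider is down in the second notch pair and the sockets are still standing. Next, on to the cap.

>>> {"op": "carry_out", "data": {"rows": [{"offset": [0, 0, 0], "rot": [0, 10.05, 0], "gripper": 1}, {"offset": [0, 0, 0], "rot": [0, 10.05, 0], "gripper": 1}, {"offset": [0, 0, 0], "rot": [0, 10.05, 0], "gripper": 1}, {"offset": [-0.012, 0, -0.055], "rot": [0, 0, 0.4], "gripper": 1}, {"offset": [-0.012, 0, -0.055], "rot": [0, 0, 0.4], "gripper": 1}, {"offset": [0, 0.054, 0], "rot": [0, 0, 0], "gripper": 1}, {"offset": [0, 0.054, 0], "rot": [0, 0, 0], "gripper": 1}, {"offset": [0, 0.054, 0], "rot": [0, 0, 0], "gripper": 1}, {"offset": [0, 0.054, 0], "rot": [0, 0, 0], "gripper": 1}, {"offset": [0, 0.054, 0], "rot": [0, 0, 0], "gripper": 1}]}}

```text
time: 8.62
position: [0.5497, -0.0419, 0.3164]
tool_rot: [-3.022, -0.071, -0.794]
ft_force: [-0.4, -0.7, 0.5]
grip_width: 1.004
```

>>> {"op": "carry_out", "data": {"rows": [{"offset": [0, 0.054, 0], "rot": [0, 0, 0], "gripper": 1}, {"offset": [0, 0.054, 0], "rot": [0, 0, 0], "gripper": 1}, {"offset": [0, 0.054, 0], "rot": [0, 0, 0], "gripper": 1}, {"offset": [0, 0, 0], "rot": [0, 0, 0], "gripper": 1}, {"offset": [0, 0, 0], "rot": [0, 0, 0], "gripper": 1}]}}

```text
time: 9.25
position: [0.5577, -0.2013, 0.3161]
tool_rot: [-3.021, -0.07, -0.793]
ft_force: [-0.4, 0.2, -0.6]
grip_width: 1.001
```

```bash
python3 - <<'E'
from h import *
d=shot('wrist','wrist6')
c=np.cos(.0488);s=np.sin(.0488); az=[.5*c,.5*s,-.866]
goal([.5885+.1*-.5*c,-.2314-.05*s,.2308+.0866+.0],[c,s,0],az)
print(proj(d,[.5885,-.2314,.2308]))
E
```

```text
t 9.3 pos [ 0.558  -0.2005  0.3166] F [ 0.5 -0.6 -0.1] grip 0.997 q [ 0.16 -0.17  0.25  1.89 -0.23  0.96 -1.02]
rot deg (tool) [-0.26  0.52 -0.1 ]
shift in present axes [-0.0179  0.0324 -0.0112] after-rot axes [-0.0178  0.0324 -0.0112]
[[369.26106251 278.1176157 ]]
```

View pics/wrist6.png

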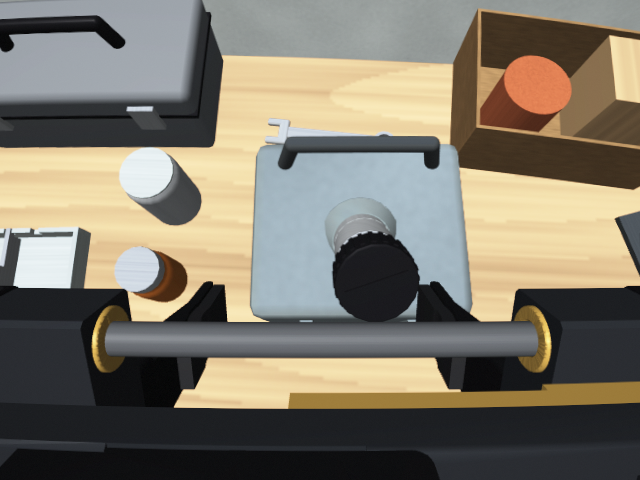

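>>> {"op": "carry_out", "data": {"rows": [{"offset": [-0.009, 0.016, 0.005], "rot": [0, 0, 0], "gripper": 1}, {"offset": [-0.008, 0.016, 0.005], "rot": [0, 0.5, 0], "gripper": 1}, {"offset": [0, 0, 0], "rot": [0, 0, 0], "gripper": 1}, {"offset": [0, 0, 0], "rot": [0, 0, 0], "gripper": 1}]}}

```text
time: 9.8
position: [0.5506, -0.2326, 0.3015]
tool_rot: [-3.016, -0.074, -0.812]
ft_force: [0.6, 0.4, 0.0]
grip_width: 0.999
```

```bash
python3 - <<'E'
from h import *
d=shot('wrist','wrist7')
c=np.cos(.0488);s=np.sin(.0488); az=[.5*c,.5*s,-.866]
goal([.5885+.1*-.5*c,-.2314-.05*s,.2308+.0866+.0],[c,s,0],az)
print(proj(d,[.5885,-.2314,.2308]))
crop('wrist7',220,110,440,330,3.5,'c8')
E
```

```text
t 9.85 pos [ 0.5507 -0.2327  0.3017] F [ 0.4 -1.   0. ] grip 0.997 q [ 0.18 -0.15  0.31  1.91 -0.27  0.94 -0.91]
rot deg (tool) [-0.22 -0.17 -0.03]
shift in present axes [-0.0026  0.0005 -0.0197] after-rot axes [-0.0027  0.0005 -0.0197]
[[322.75704447 262.57624468]]
```

View pics/wrist7.png

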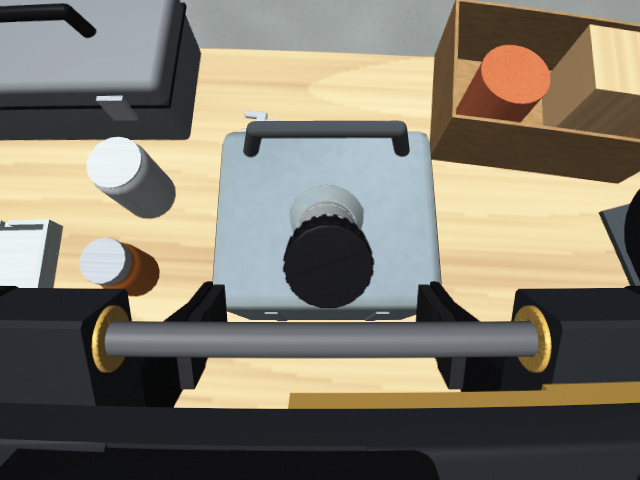

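View pics/c8.png

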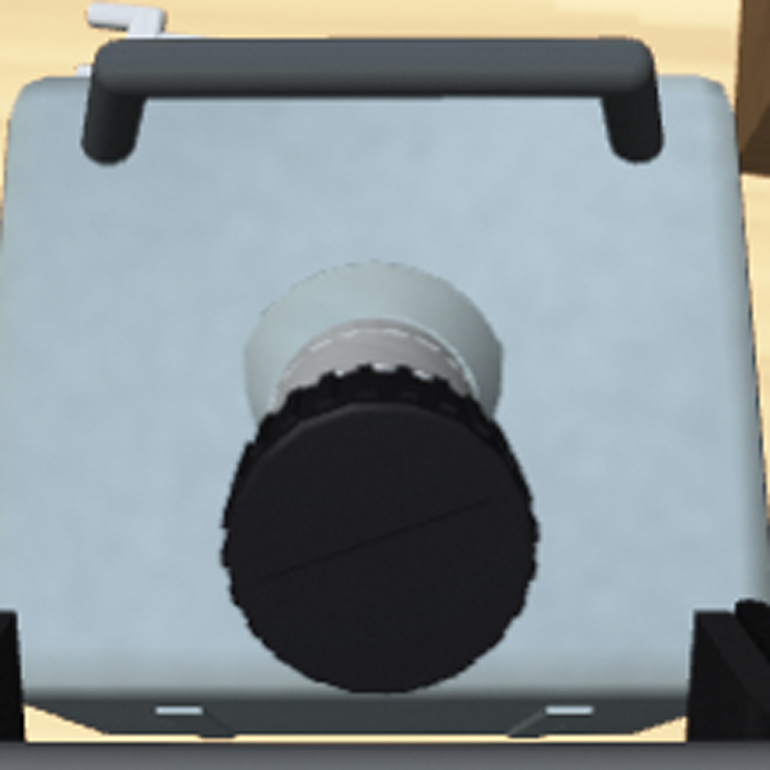

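```bash
python3 - <<'E'
from h import *
from scipy.optimize import least_squares
d=load('wrist7'); t=load('top0')
yw=.0488;c=np.cos(yw);s=np.sin(yw); a=np.array([-.5*c,-.5*s,.866]); e1=np.array([-s,c,0]); e2=np.cross(a,e1)
C0=np.array([.5885,-.2314,.2308])
th=np.linspace(0,2*np.pi,180)
def sil(d,C):
    pts=np.vstack([C+h*a+.027*(np.cos(th)[:,None]*e1+np.sin(th)[:,None]*e2) for h in (.015,)])
    p=proj(d,pts); return np.array([p[:,0].min(),p[:,0].max(),p[:,1].min(),p[:,1].max()])
def silfull(d,C):
    pts=np.vstack([C+h*a+.027*(np.cos(th)[:,None]*e1+np.sin(th)[:,None]*e2) for h in (-.015,.015)])
    p=proj(d,pts); return np.array([p[:,0].min(),p[:,0].max(),p[:,1].min(),p[:,1].max()])
u=lambda x,y:un(x,y,220,110,3.5)
m=np.array([u(224,0)[0],u(538,0)[0],u(0,402)[1],u(0,692)[1]])
mt=np.array([un(373,0,345,140,6)[0],un(549,0,345,140,6)[0],un(0,306,345,140,6)[1],un(0,481,345,140,6)[1]])
print(sil(d,C0),m); print(silfull(t,C0),mt)
for w in (0,1):
  r=least_squares(lambda C: np.r_[sil(d,C)-m, w*(silfull(t,C)-mt)],C0); print(r.x.round(4),r.fun.round(1))
E
```

```text
[277.69506166 367.80110133 226.28531895 311.61775877] [283.64285714 373.35714286 224.5        307.35714286]
[404.10107931 434.37451243 191.30422635 221.34355946] [406.75       436.08333333 190.58333333 219.75      ]
[ 0.5912 -0.2348  0.2273] [ 0.6 -0.6 -0.6  0.6 -0.  -0.  -0.   0. ]
[ 0.591  -0.2349  0.2285] [ 0.6 -0.1 -0.8  0.8 -1.3 -0.4 -0.3  0.5]
```

```bash
cat >> h.py <<'E'
CY=.0488
AX=np.array([-.5*np.cos(CY),-.5*np.sin(CY),.866]); CAP=np.array([.5905,-.235,.2305])
def capgoal(h): goal(CAP+h*AX,[np.cos(CY),np.sin(CY),0],-AX)
E
python3 -c "
from h import *
capgoal(.03)"
```

```text
t 9.85 pos [ 0.5507 -0.2327  0.3017] F [ 0.4 -1.   0. ] grip 0.997 q [ 0.18 -0.15  0.31  1.91 -0.27  0.94 -0.91]
rot deg (tool) [-0.22 -0.17 -0.03]
shift in present axes [-0.0014  0.0044  0.0515] after-rot axes [-0.0013  0.0042  0.0515]
```

>>> {"op": "carry_out", "data": {"rows": [{"offset": [-0.001, 0.004, 0.02], "rot": [-0.2, -0.15, 0], "gripper": 1}, {"offset": [0, 0, 0.02], "rot": [0, 0, 0], "gripper": 1}, {"offset": [0, 0, 0.011], "rot": [0, 0, 0], "gripper": 1}, {"offset": [0, 0, 0], "rot": [0, 0, 0], "gripper": 1}, {"offset": [0, 0, 0], "rot": [0, 0, 0], "gripper": 1}]}}

```text
time: 10.48
position: [0.5751, -0.2373, 0.2569]
tool_rot: [-3.022, -0.069, -0.81]
ft_force: [-0.1, -0.1, 0.6]
grip_width: 0.999
```

```bash
python3 - <<'E'
from h import *
d=shot('wrist','wrist8'); capgoal(.03); print(proj(d,CAP+.015*AX),proj(d,CAP-.015*AX))
d=shot('side','side8'); print(proj(d,CAP)); crop('side8',280,50,420,210,4,'c9')
E
```

```text
t 10.53 pos [ 0.5751 -0.2375  0.2574] F [ 0.  -0.6 -0.4] grip 1.001 q [ 0.17 -0.07  0.32  1.93 -0.32  0.85 -0.88]
rot deg (tool) [ 0.08 -0.06 -0.15]
shift in present axes [-0.     -0.0017  0.001 ] after-rot axes [-0.     -0.0017  0.001 ]
[[317.64692891 299.13172636]] [[318.12907173 277.17212766]]
[[340.23350365 142.76754129]]
```

View pics/wrist8.png

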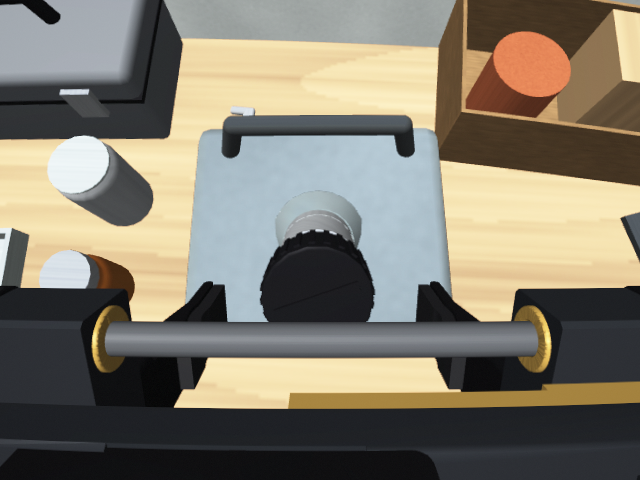

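View pics/c9.png

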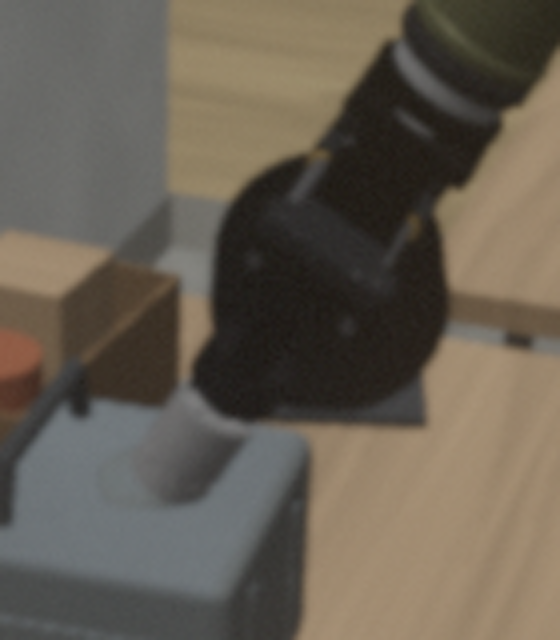

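```bash
python3 - <<'E'
from h import *
crop('wrist8',230,200,400,330,4.5,'c10')
d=load('wrist8')
e1=np.array([-np.sin(CY),np.cos(CY),0]); e2=np.cross(AX,e1); th=np.linspace(0,2*np.pi,180)
for h in(-.015,.015):
    p=proj(d,CAP+h*AX+.027*(np.cos(th)[:,None]*e1+np.sin(th)[:,None]*e2)); print(h,p.min(0),p.max(0), (p.min(0)-[230,200])*4.5,(p.max(0)-[230,200])*4.5)
E
```

```text
-0.015 [268.94007768 229.22181147] [367.32607125 321.84422429] [175.23034956 131.49815164] [617.96732062 548.2990093 ]
0.015 [260.75086548 244.25579157] [374.55538635 349.57440136] [138.37889464 199.15106205] [650.4992386  673.08480611]
```

View pics/c10.png

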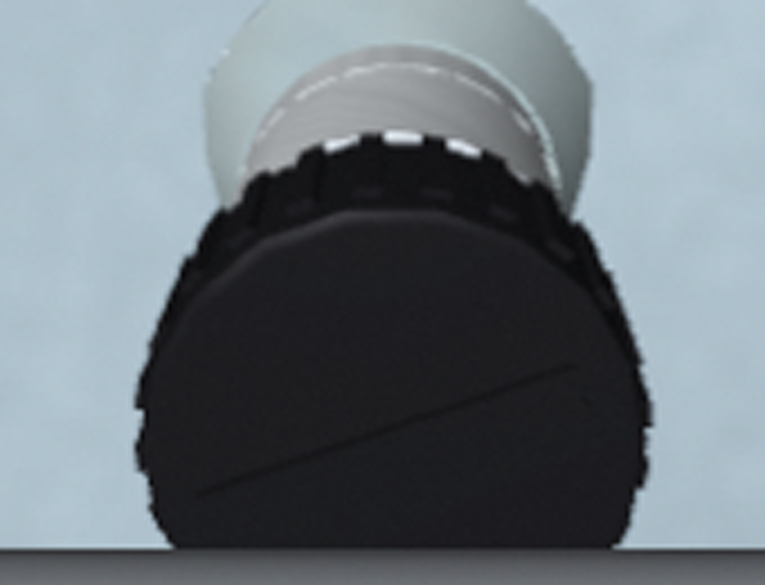

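>>> {"op": "carry_out", "data": {"rows": [{"offset": [0, -0.0017, 0.017], "rot": [0, 0, 0], "gripper": 1}, {"offset": [0, 0, 0.014], "rot": [0, 0, 0], "gripper": 1}, {"offset": [0, 0, 0.006], "rot": [0, 0, 0], "gripper": 1}, {"offset": [0, 0, 0], "rot": [0, 0, 0], "gripper": 1}, {"offset": [0, 0, 0], "rot": [0, 0, 0], "gripper": 1}]}}

```text
time: 11.2
position: [0.5934, -0.2348, 0.225]
tool_rot: [-3.022, -0.069, -0.81]
ft_force: [-0.5, 0.1, 0.5]
grip_width: 1.002
```

```bash
python3 -c "
from h import *
capgoal(-.006);shot('wrist','wrist9')"
```

```text
t 11.2 pos [ 0.5934 -0.2348  0.225 ] F [-0.5  0.1  0.5] grip 1.002 q [ 0.16 -0.01  0.31  1.94 -0.36  0.78 -0.85]
rot deg (tool) [ 0.06 -0.03 -0.15]
shift in present axes [ 0.0002  0.     -0.0003] after-rot axes [ 0.0002  0.     -0.0003]
```

View pics/wrist9.png

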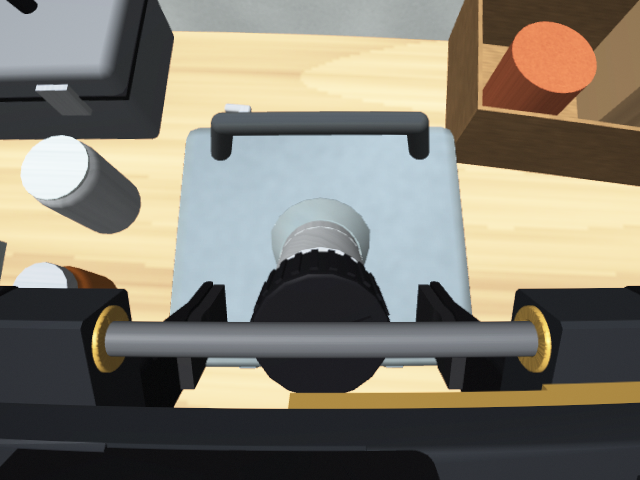

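The cap (u 251–390) lies centred between the fingers (225–418). I'll grip it.

>>> {"op": "carry_out", "data": {"rows": [{"offset": [0, 0, 0], "rot": [0, 0, 0], "gripper": 0}, {"offset": [0, 0, 0], "rot": [0, 0, 0], "gripper": 0}, {"offset": [0, 0, 0], "rot": [0, 0, 0], "gripper": 0}, {"offset": [0, 0, 0], "rot": [0, 0, 0], "gripper": 0}], "grip_force": 40}}

```text
time: 11.75
position: [0.5933, -0.2346, 0.2247]
tool_rot: [-3.022, -0.07, -0.81]
ft_force: [-0.3, 0.7, 0.3]
grip_width: 0.631
```

>>> {"op": "carry_out", "data": {"rows": [{"offset": [0, 0, 0.004], "rot": [0, 0, 0], "gripper": 0}, {"offset": [0, 0, 0.0035], "rot": [0, 0, 0], "gripper": 0}, {"offset": [0, 0, 0], "rot": [0, 0, 0], "gripper": 0}, {"offset": [0, 0, 0], "rot": [0, 0, 0], "gripper": 0}]}}

```text
time: 12.25
position: [0.597, -0.2344, 0.2185]
tool_rot: [-3.021, -0.07, -0.81]
ft_force: [-5.5, 1.7, 4.9]
grip_width: 0.61
```

```bash
python3 -c "
from h import *
capgoal(-.013)"
```

```text
t 12.25 pos [ 0.597  -0.2344  0.2185] F [-5.5  1.7  4.9] grip 0.61 q [ 0.16 -0.    0.31  1.94 -0.37  0.77 -0.84]
rot deg (tool) [ 0.03 -0.01 -0.15]
shift in present axes [ 0.0003  0.0003 -0.0007] after-rot axes [ 0.0003  0.0003 -0.0007]
```

>>> {"op": "carry_out", "data": {"rows": [{"offset": [0, 0, 0], "rot": [0, 0, -5], "gripper": 0}, {"offset": [0, 0, 0], "rot": [0, 0, -8], "gripper": 0}, {"offset": [0, 0, 0], "rot": [0, 0, -8], "gripper": 0}, {"offset": [0, 0, 0], "rot": [0, 0, -8], "gripper": 0}, {"offset": [0, 0, 0], "rot": [0, 0, -8], "gripper": 0}, {"offset": [0, 0, 0], "rot": [0, 0, 0], "gripper": 0}]}}

```text
time: 13.0
position: [0.5977, -0.2351, 0.2195]
tool_rot: [2.721, 0.982, 0.744]
ft_force: [-4.1, -0.1, 6.9]
grip_width: 0.612
```

```bash
python3 -c "
from h import *
capgoal(-.013);print(ctrl.get_state()['torque']); shot('wrist','wrist10')"
```

```text
t 13.0 pos [ 0.5977 -0.2351  0.2195] F [-4.1 -0.1  6.9] grip 0.612 q [ 0.16 -0.    0.32  1.94 -0.37  0.77 -0.19]
rot deg (tool) [ 0.15 -0.09 36.91]
shift in present axes [-0.0003 -0.0008 -0.0001] after-rot axes [-0.0007 -0.0005 -0.0001]
[0.04793635 0.72398107 0.08132984]
```

View pics/wrist10.png

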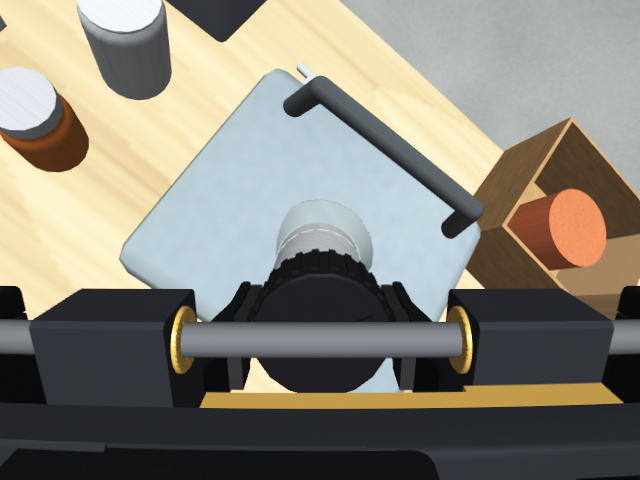

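The rib mark keeps its place relative to the jaws, so the cap is turning with them. I'll continue to the stop.

>>> {"op": "carry_out", "data": {"rows": [{"offset": [0, 0, 0], "rot": [0, 0, -8], "gripper": 0}, {"offset": [0, 0, 0], "rot": [0, 0, -8], "gripper": 0}, {"offset": [0, 0, 0], "rot": [0, 0, -8], "gripper": 0}, {"offset": [0, 0, 0], "rot": [0, 0, -7], "gripper": 0}, {"offset": [0, 0, 0], "rot": [0, 0, -3], "gripper": 0}, {"offset": [0, 0, 0], "rot": [0, 0, 0], "gripper": 0}]}}

```text
time: 13.8
position: [0.5977, -0.2352, 0.2194]
tool_rot: [2.226, 1.666, 0.618]
ft_force: [-4.6, -0.0, 5.6]
grip_width: 0.606
```

```bash
python3 -c "
from h import *
capgoal(-.013);print(ctrl.get_state()['torque']); shot('wrist','wrist11');crop('wrist11',220,200,420,400,3.5,'c11')"
```

```text
t 13.8 pos [ 0.5977 -0.2352  0.2194] F [-4.6 -0.   5.6] grip 0.606 q [ 0.16 -0.    0.32  1.94 -0.37  0.77  0.4 ]
rot deg (tool) [ 1.800e-01 -4.000e-02  7.087e+01]
shift in present axes [ 0.0003 -0.0008 -0.0002] after-rot axes [-0.0007 -0.0005 -0.0002]
[0.00461104 0.68457442 0.15074782]
```

View pics/c11.png

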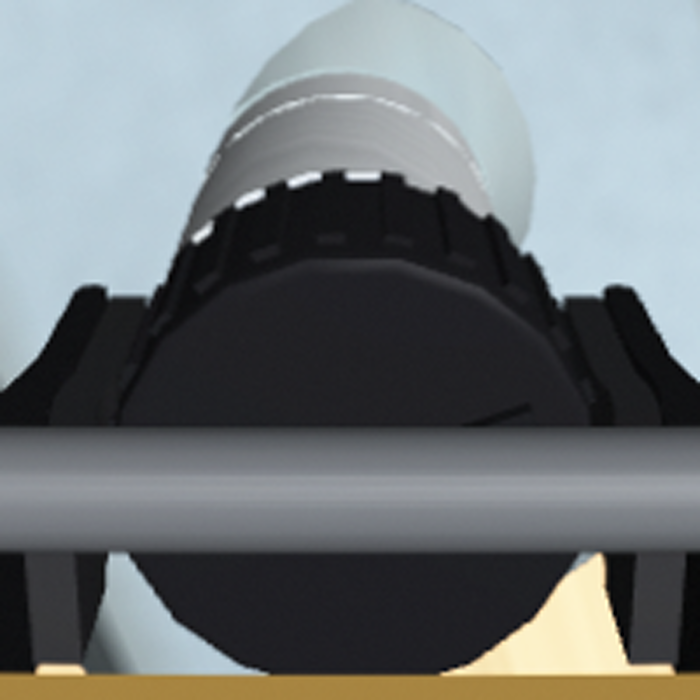

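>>> {"op": "carry_out", "data": {"rows": [{"offset": [0, 0, -0.006], "rot": [0, 0, 0], "gripper": 0}, {"offset": [0, 0, -0.006], "rot": [0, 0, 0], "gripper": 0}, {"offset": [0, 0, -0.003], "rot": [0, 0, 0], "gripper": 0}, {"offset": [0, 0, 0], "rot": [0, 0, 0], "gripper": 0}]}}

```text
time: 14.35
position: [0.5893, -0.2345, 0.2305]
tool_rot: [2.228, 1.668, 0.617]
ft_force: [-0.6, -0.4, -2.0]
grip_width: 0.612
```

>>> {"op": "carry_out", "data": {"rows": [{"offset": [0, 0, -0.015], "rot": [0, 0, 0], "gripper": 0}, {"offset": [0, 0, -0.02], "rot": [0, 0, 0], "gripper": 0}, {"offset": [0, 0, -0.02], "rot": [0, 0, 0], "gripper": 0}, {"offset": [0, 0, -0.01], "rot": [0, 0, 0], "gripper": 0}, {"offset": [0, 0, 0], "rot": [0, 0, 0], "gripper": 0}]}}

```text
time: 14.98
position: [0.5571, -0.2368, 0.2891]
tool_rot: [2.226, 1.666, 0.619]
ft_force: [0.1, -0.1, -0.9]
grip_width: 0.608
```

```bash
python3 -c "
from h import *
p=tray(0,-.082,.2); yw=TRAY[2]; print(p)
goal(p,[-np.sin(yw),np.cos(yw),0],[0,0,-1]); shot('side','side12');crop('side12',220,50,420,210,4,'c12')"
```

```text
[0.59776716 0.15657584 0.2       ]
t 14.97 pos [ 0.5571 -0.2368  0.2891] F [ 0.1 -0.1 -0.9] grip 0.608 q [ 0.17 -0.13  0.32  1.92 -0.28  0.91  0.33]
rot deg (tool) [ 29.93  -4.69 -19.67]
shift in present axes [ 0.3717 -0.1217  0.1063] after-rot axes [0.3898 0.0663 0.0891]
```

View pics/c12.png

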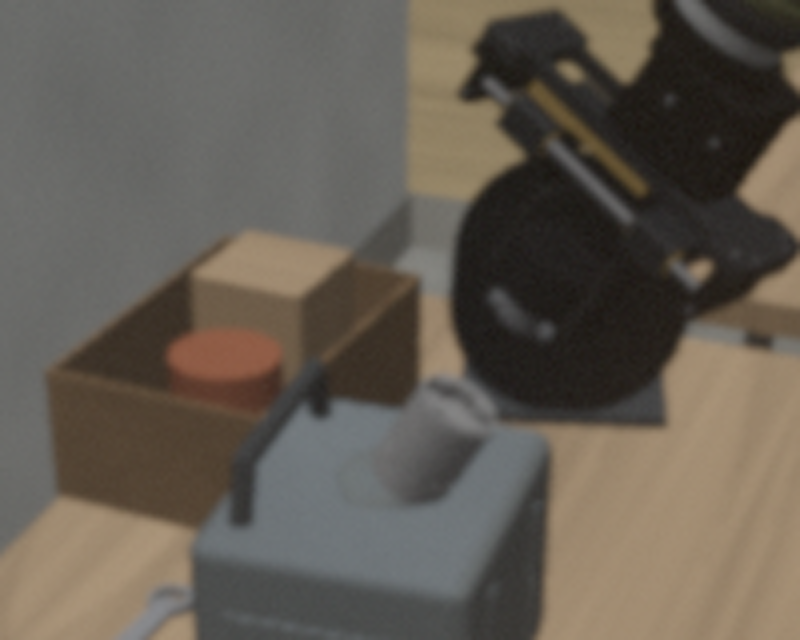

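>>> {"op": "carry_out", "data": {"rows": [{"offset": [0, 0, 0], "rot": [7.48, -1.17, -4.92], "gripper": 0}, {"offset": [0, 0, 0], "rot": [7.48, -1.17, -4.92], "gripper": 0}, {"offset": [0, 0, 0], "rot": [7.48, -1.17, -4.92], "gripper": 0}, {"offset": [0, 0, 0], "rot": [7.48, -1.17, -4.92], "gripper": 0}, {"offset": [0.04, 0.006, 0], "rot": [0, 0, 0], "gripper": 0}, {"offset": [0.05, 0.01, 0], "rot": [0, 0, 0], "gripper": 0}, {"offset": [0.05, 0.01, 0], "rot": [0, 0, 0], "gripper": 0}, {"offset": [0.05, 0.01, 0.01], "rot": [0, 0, 0], "gripper": 0}, {"offset": [0.05, 0.01, 0.02], "rot": [0, 0, 0], "gripper": 0}, {"offset": [0.05, 0.01, 0.02], "rot": [0, 0, 0], "gripper": 0}]}}

```text
time: 16.27
position: [0.5937, 0.0589, 0.2361]
tool_rot: [-2.144, -2.292, 0.002]
ft_force: [0.3, -0.1, -1.0]
grip_width: 0.611
```

>>> {"op": "carry_out", "data": {"rows": [{"offset": [0.05, 0.01, 0.02], "rot": [0, 0, 0], "gripper": 0}, {"offset": [0.04, 0, 0.015], "rot": [0, 0, 0], "gripper": 0}, {"offset": [0.01, 0, 0], "rot": [0, 0, 0], "gripper": 0}, {"offset": [0, 0, 0], "rot": [0, 0, 0], "gripper": 0}, {"offset": [0, 0, 0], "rot": [0, 0, 0], "gripper": 0}]}}

```text
time: 16.9
position: [0.5977, 0.155, 0.2031]
tool_rot: [-2.149, -2.29, 0.002]
ft_force: [0.7, 0.1, -0.5]
grip_width: 0.61
```

```bash
python3 -c "
from h import *
p=tray(0,-.082,.1); yw=TRAY[2]; print(p)
goal(p,[-np.sin(yw),np.cos(yw),0],[0,0,-1]); d=shot('side','side13');crop('side13',160,220,360,380,4,'c13');d=shot('wrist','wrist13')
"
```

```text
[0.59776716 0.15657584 0.1       ]
t 16.9 pos [0.5977 0.155  0.2031] F [ 0.7  0.1 -0.5] grip 0.61 q [-0.31  0.27  0.02  1.58 -0.01  1.3  -0.23]
rot deg (tool) [-0.07  0.   -0.11]
shift in present axes [0.0015 0.0003 0.1031] after-rot axes [1.500e-03 1.000e-04 1.031e-01]
```

View pics/c13.png

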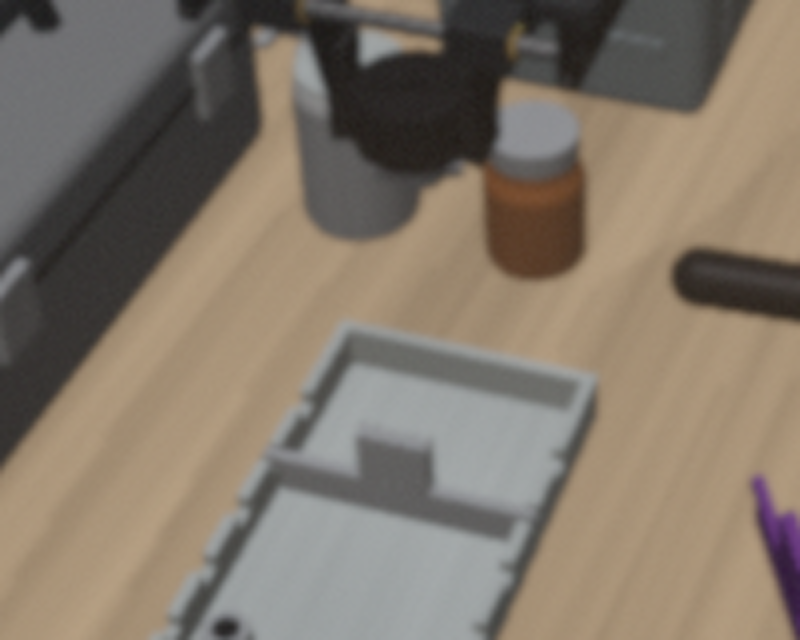

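View pics/wrist13.png

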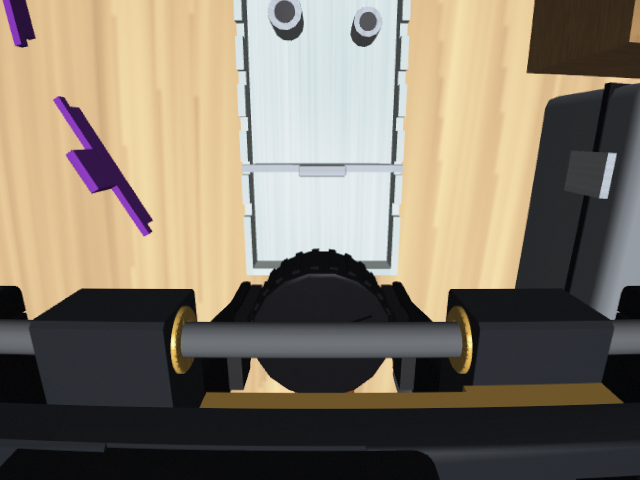

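>>> {"op": "carry_out", "data": {"rows": [{"offset": [0.0015, 0, 0.04], "rot": [0, 0, 0], "gripper": 0}, {"offset": [0, 0, 0.05], "rot": [0, 0, 0], "gripper": 0}, {"offset": [0, 0, 0.04], "rot": [0, 0, 0], "gripper": 0}, {"offset": [0, 0, 0.02], "rot": [0, 0, 0], "gripper": 0}, {"offset": [0, 0, 0.012], "rot": [0, 0, 0], "gripper": 0}, {"offset": [0, 0, 0], "rot": [0, 0, 0], "gripper": 0}, {"offset": [0, 0, 0], "rot": [0, 0, 0], "gripper": 0}]}}

```text
time: 17.88
position: [0.5978, 0.1592, 0.0423]
tool_rot: [-2.146, -2.293, -0.002]
ft_force: [-0.7, 0.2, -0.1]
grip_width: 0.609
```

```bash
python3 -c "
from h import *
p=tray(0,-.082,.032); yw=TRAY[2]
goal(p,[-np.sin(yw),np.cos(yw),0],[0,0,-1]); d=shot('wrist','wrist14'); d=shot('side','side14');crop('side14',180,250,340,410,4,'c14')
"
```

```text
t 17.88 pos [0.5978 0.1592 0.0423] F [-0.7  0.2 -0.1] grip 0.609 q [-0.31  0.41  0.01  1.73 -0.01  1.   -0.23]
rot deg (tool) [ 0.04 -0.09  0.04]
shift in present axes [-0.0027 -0.0002  0.0103] after-rot axes [-0.0027 -0.0002  0.0103]
```

View pics/wrist14.png

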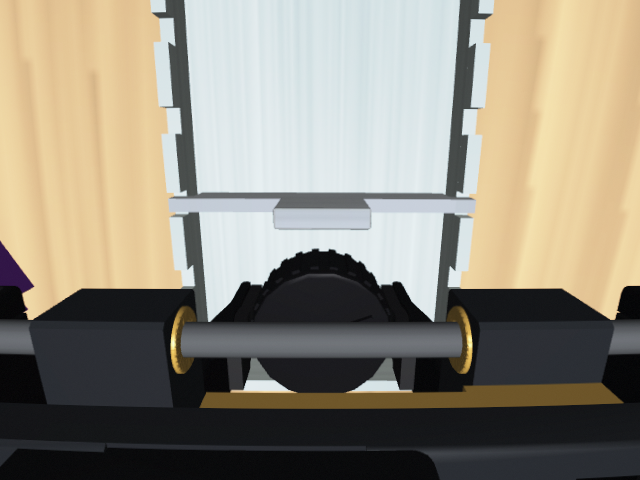

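View pics/c14.png

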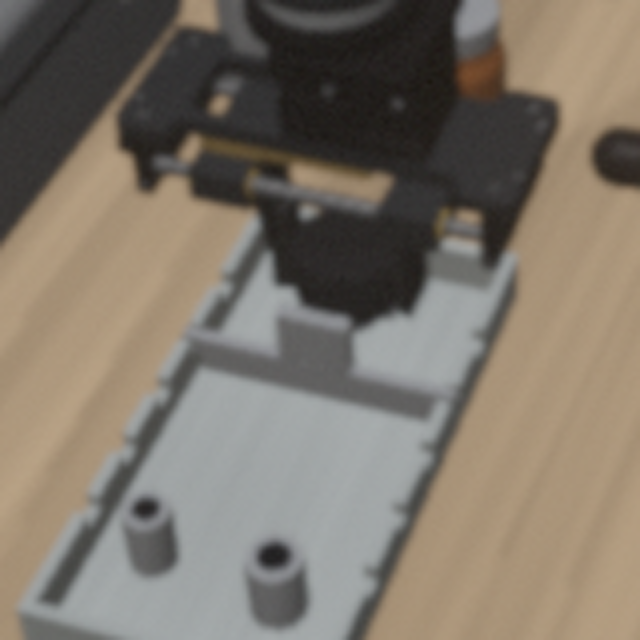

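>>> {"op": "carry_out", "data": {"rows": [{"offset": [-0.0025, 0, 0.004], "rot": [0, 0, 0], "gripper": 0}, {"offset": [0, 0, 0.003], "rot": [0, 0, 0], "gripper": 0}, {"offset": [0, 0, 0.0015], "rot": [0, 0, 0], "gripper": 0}, {"offset": [0, 0, 0.001], "rot": [0, 0, 0], "gripper": 0}, {"offset": [0, 0, 0], "rot": [0, 0, 0], "gripper": 0}, {"offset": [0, 0, 0], "rot": [0, 0, 0], "gripper": 0}]}}

```text
time: 18.73
position: [0.5967, 0.1565, 0.0312]
tool_rot: [-2.145, -2.292, 0.001]
ft_force: [-0.6, -0.3, -0.1]
grip_width: 0.614
```

>>> {"op": "carry_out", "data": {"rows": [{"offset": [0, 0, 0.001], "rot": [0, 0, 0], "gripper": 0}, {"offset": [0, 0, 0], "rot": [0, 0, 0], "gripper": 0}]}}

```text
time: 18.98
position: [0.5968, 0.1565, 0.0307]
tool_rot: [-2.145, -2.292, 0.001]
ft_force: [-2.0, -0.5, 3.1]
grip_width: 0.612
```

>>> {"op": "carry_out", "data": {"rows": [{"offset": [0, 0, 0.001], "rot": [0, 0, 0], "gripper": 0}, {"offset": [0, 0, 0], "rot": [0, 0, 0], "gripper": 0}]}}

```text
time: 19.23
position: [0.5968, 0.1565, 0.0306]
tool_rot: [-2.145, -2.292, 0.001]
ft_force: [-2.7, -0.6, 8.5]
grip_width: 0.612
```

>>> {"op": "carry_out", "data": {"rows": [{"offset": [0, 0, -0.001], "rot": [0, 0, 0], "gripper": 0}, {"offset": [0, 0, 0], "rot": [0, 0, 0], "gripper": 0.64}, {"offset": [0, 0, 0], "rot": [0, 0, 0], "gripper": 0.67}, {"offset": [0, 0, 0], "rot": [0, 0, 0], "gripper": 0.7}, {"offset": [0, 0, 0], "rot": [0, 0, 0], "gripper": 0.8}, {"offset": [0, 0, 0], "rot": [0, 0, 0], "gripper": 0.8}], "grip_force": 20}}

```text
time: 19.98
position: [0.5966, 0.1564, 0.0301]
tool_rot: [-2.145, -2.292, 0.002]
ft_force: [-0.4, 0.0, 0.6]
grip_width: 0.782
```

```bash
python3 -c "
from h import *
d=shot('wrist','wrist15'); d=shot('side','side15');crop('side15',180,250,340,410,4,'c15')
"
```

```text
(no output)
```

View pics/wrist15.png

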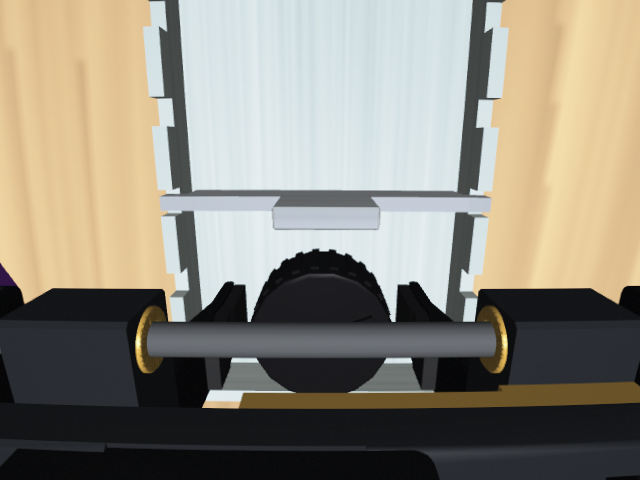

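View pics/c15.png

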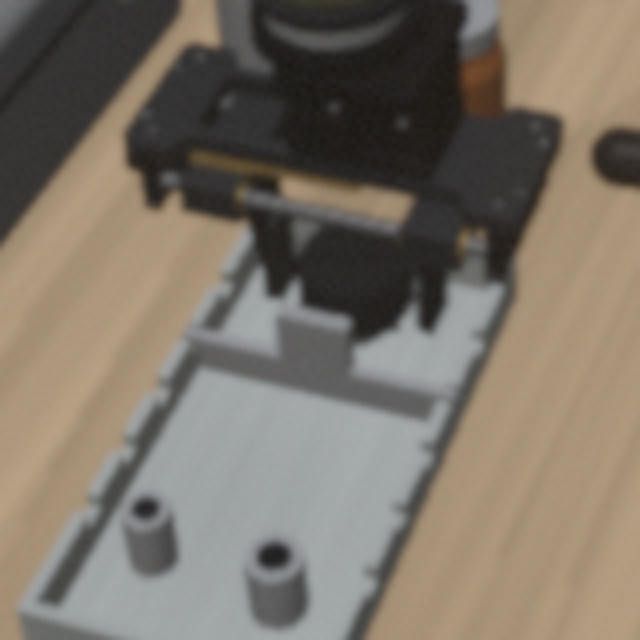

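The cap stands free between the opened fingers. I'll retreat straight up.

>>> {"op": "carry_out", "data": {"rows": [{"offset": [0, 0, -0.01], "rot": [0, 0, 0], "gripper": 0.8}, {"offset": [0, 0, -0.03], "rot": [0, 0, 0], "gripper": 0.8}, {"offset": [0, 0, -0.05], "rot": [0, 0, 0], "gripper": 0.8}, {"offset": [0, 0, -0.06], "rot": [0, 0, 0], "gripper": 0.8}, {"offset": [0, 0, -0.05], "rot": [0, 0, 0], "gripper": 0.8}, {"offset": [-0.05, 0, 0], "rot": [0, 0, 0], "gripper": 0.8}, {"offset": [-0.05, 0, 0], "rot": [0, 0, 0], "gripper": 0.8}, {"offset": [0, 0, 0], "rot": [0, 0, 0], "gripper": 0.8}, {"offset": [0, 0, 0], "rot": [0, 0, 0], "gripper": 0.8}]}}

```text
time: 21.2
position: [0.6037, 0.0571, 0.2307]
tool_rot: [-2.145, -2.292, -0.0]
ft_force: [0.5, 0.5, -0.1]
grip_width: 0.801
```

```bash
python3 -c "
from h import *
print(ctrl.get_state()['position'])
d=shot('wrist','wrist16'); d=shot('side','side16');crop('side16',180,220,360,430,3,'c16');d=shot('top','top16')
"
```

```text
[0.603661   0.05706537 0.23065883]
```

View pics/wrist16.png

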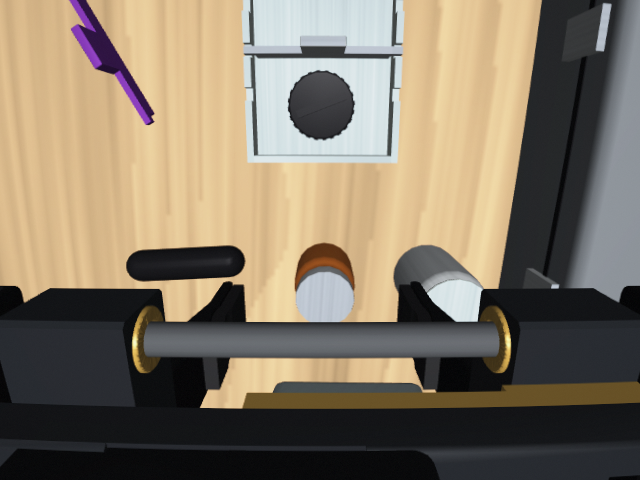

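View pics/c16.png

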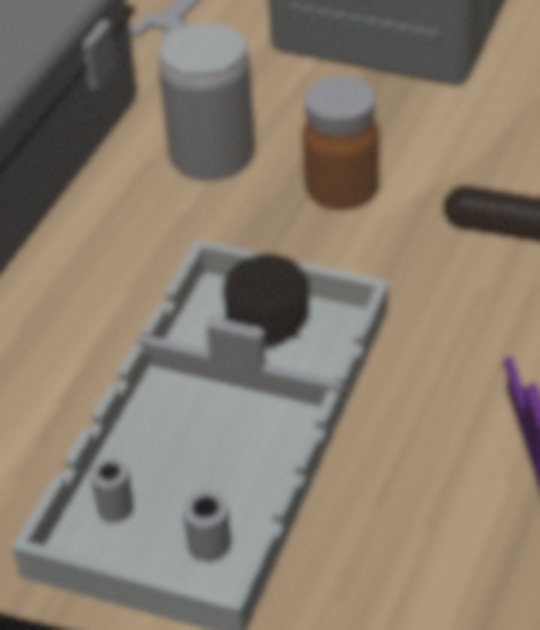

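View pics/top16.png

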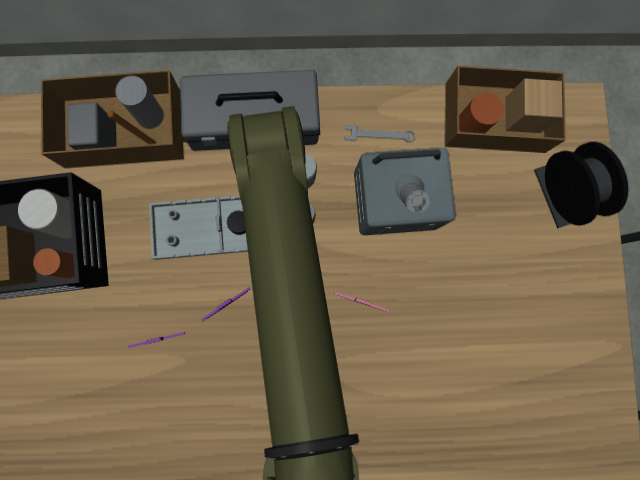

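The cap stands upright in the widened compartment, the neck is open, and the other things haven't moved. One last numeric check that the divider is fully home, then I'll hand in.

```bash
python3 -c "
from h import *
d=load('side16')
for x in(.019,-.017):
  p=proj(d,tray(x,-.036+.004,.058))[0]; print((p-[180,220])*3)
crop('side16',225,310,305,360,9,'c17')
for x in(.019,-.017): print((proj(d,tray(x,-.032,.058))[0]-[225,310])*9+4)
for x in(.059,-.059): print((proj(d,tray(x,-.033,.028))[0]-[225,310])*9+4)
"
```

```text
[205.35065051 323.62090441]
[260.29632383 336.24952181]
[215.05195152 164.86271323]
[379.88897148 202.74856542]
[ 50.92889537 221.2259454 ]
[581.65653293 345.64805316]
```

View pics/c17.png

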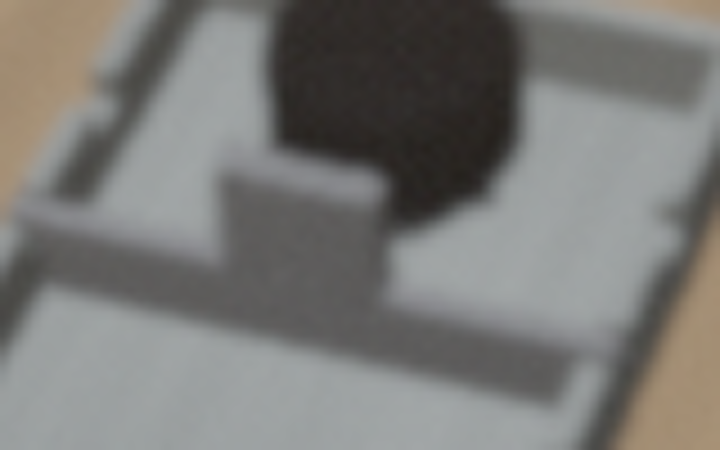

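```bash
python3 -c "
from h import *
print(workorder.close_job())"
```

```text
the job is handed in; nothing more can be done
None
```

I moved the divider one notch pair over and took the safety cap off the fuel can. The cap now stands upright inside the widened compartment. I handed the job in at about 21 s of the 64 s allowed.

- **Divider:** it met resistance at the same tool height (0.0365 m) at which I had gripped it in its old notches. In the side view the tab's top edge lies within about 1.5 pixels of where a fully seated divider should show, and the old notches are free.
- **Cap:** I pushed it in about 7 mm, turned it about 71° anticlockwise and pulled it out along the neck. I lowered it until it touched the compartment floor, then opened the fingers. The pictures before and after release show it in the same place.
- **Other things:** in the last wrist and side pictures the sockets, jar, torch, tin and decoys are where they were, and nothing touches the gripper. The arm hides most of the jar, tin and torch in the last top view.

No check failed or disagreed. The highest wrist force I read was about 9 N.

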